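# Shine the torch into the brass bell in the vise

## Robot

A 6-joint arm with a two-finger parallel gripper is mounted at the origin on the work surface. World frame = base frame: x ahead of the robot, y to its left, z up, the work surface at z = 0. Lengths are in m, angles in degrees, forces in N, time in s.
With the tool pointing down it reaches from about 0.4 to 0.825 m from the base axis. Payload 7 kg.
Tool frame: the origin (TCP) lies midway between the tips of the shut fingers; the grasp point (between the pads) lies 19 mm behind it; z points along the fingers, y is the line along which they close (so a half turn about z gives the same grasp; the last joint's range is limited). The gripper opens to 88 mm and grips with 3 to 60 N. Pads are 19 mm wide; open, the fingers measure 130 mm over their backs; the gripper's body (78 mm by 193 mm) begins 47 mm behind the grasp point.
Start: joints at [-52.878, 20.546, 0.682, 0, -70.136, -16.507], TCP at [0.238, -0.632, 0.227] pointing down, gripper open.
Joint ranges: [-176.03, 176.03], [-82.01, 121.73], [-58.28, 71.71], [-173.87, 95.51], [-174.79, -0.11], [-173.66, 173.66]. Speed limits (degrees/s): [136.94, 136.94, 172.46, 180, 180, 180].

## Interface

Orientations are given as [roll, pitch, yaw] about the fixed x, y, z axes, in that order (R = Rz(yaw) Ry(pitch) Rx(roll)).
In Python, from plant import ctrl gives the robot as it stands. The module is installed in compiled form; this text tells all that it offers.
- The arm moves only by the tool send_rows, never from a script. Its argument "plan" is a list that holds one entry, the list of rows, each a list of 6 numbers: the shift along the tool's x, y, z in cm, then the turn, a rotation vector about the tool's x, y, z in degrees. A call has 1 to 8 rows; each row is the pose to reach, as a shift and turn from the pose commanded when the call began, along the tool's axes at that moment; what a row does not reach only later rows make up. A row lasts 1/12 s, in which the tool goes at most 41.7 mm and 7.16 degrees, less where a joint would pass 70% of its speed; a pose out of reach is approached as far as the arm can. A call with a gripper value outside its range is refused whole. "fingers" is the opening, from 0 (shut) to 1 (fully open), set as the call begins (left out, the last holds). The fingers move at their own pace and stop on an object; the grip force is fixed at half the most. Time passes only in rows, so rows that repeat a pose let the fingers close. It gives the time, the measured TCP pose, the force, the opening and the grip force at its end, in the units of the state.
- ctrl.get_obs(): the state, without advancing time (a new reading comes with each control period).
- ctrl.snapshot(name): name is "side" or "top" or "wrist"; returns a dict with "img" (384x512x3 uint8, red, green, blue), "K" (3x3 intrinsics, pixels), "pose" (4x4, takes a point from camera to world coordinates). Camera axes: x right, y down, z forward; pixel columns grow to the right and rows downward; lengths in m; the calibration is good to about 2 mm. A picture is of the moment at which its call begins. There is no depth.
- ctrl.close_job(): hands the job in; it is judged then, once.
The state is a dict: "clock": time; "joint_pos": joint angles; "qvel": joint speeds; "tau": joint torques, N m; "tool_pos": TCP position; "orientation": TCP orientation; "force": force on the tool from outside, world axes, zero at the start; "moment": the same for the moment, N m; "opening": finger opening in m; "gripper_force": force on a finger pad.
Only numpy, scipy, OpenCV 4.12 (cv2) and the standard library are available. Lean on these libraries where they do the work, as an engineer would, in place of code of your own. Each camera call takes 0.05 s, during which the arm holds its last target. There are 200 camera calls.

## Task

The brass lamp bell clamped in the drill vise has to be checked inside for cracks. Move the spray can that stands in its light into the shallow metal tray, set down upright beside the bottles, not dropped; then draw the yellow torch straight up out of its charging cradle, turn it and shine it straight into the bell's open mouth, beam along the bell's axis, lens about 10 cm off the mouth. Finish holding the torch still there, in the gripper only, without knocking the bell or disturbing anything else on the bench.

Things in the scene. Friction and masses are not known exactly. Their poses are not given: they have to be found in the camera images.
- torch: Yellow round torch with black grip rings, already lit, loose, standing lens-down in its cradle: 127 mm long, head 34 mm diameter over the lowest 32 mm, cone to 44 mm, then a straight 25 mm barrel to 118 mm, rubber tail switch; about 160 g, centre of mass 55 mm from the lens. Origin: centre of the lens face; z runs from lens to tail (up in the cradle), so the beam goes along -z. Same all round.
- cradle: Black charging cradle screwed to the bench: 76 x 70 mm base, 12 mm thick, with an upright round socket, rim 50 mm above the bench, inside 37 to 40 mm; the torch's lens face rests 12 mm above the bench and lifts straight out, no catch. Grey charging block, 32 mm high, on its +x side. Origin: centre of the underside, under the socket's axis.
- can: Blue spray can with a yellow band and red cap, closed, loose, standing upright on the bench just in front of the bell's mouth: 185 mm tall over all, 52 mm diameter all the way, the full-width cap being the top 40 mm; about 220 g. Origin: centre of its underside, z up.
- tray: Shallow bare-metal spill tray fixed to the bench, on the other side from the torch cradle (which side varies): 170 mm along its x, 130 mm along its y, wall 16 mm high, 3 mm thick, floor 3 mm above the bench. Origin: centre of the underside. Two bottles stand in its +x half (near x = +0.05 m); its -x half (around x = -0.04, y = 0) is free for the can.
- vise: Blue drill-press vise fixed to the bench, jaws 90 mm wide along its x with their tops 70 mm above the bench, screw and tommy bar out to 130 mm on its -y side. Origin: on the bench under the stem of the bell. Its -x axis is the side to which the bell's mouth leans (roughly to the robot).
- bell_mouth (a point): Centre of the open mouth of the brass lamp bell held by its stem in the vise: mouth 76 mm diameter, bell 50 mm deep, tapering to 24 mm. This frame's z is the bell's axis, pointing out of the mouth, leaning 36 to 46 degrees from vertical to the vise's -x. The mouth is 80 mm along it from the clamped point, 62 mm above the bench on the vise's middle. The stem turns in the jaws if knocked.
- oiler: White oil bottle with green band and red spout standing in the tray's +x half, 42 mm diameter, 128 mm tall; leave alone. Origin: centre of the underside.
- jar: Small amber jar with dark lid in the tray's +x half, 44 mm diameter, 65 mm tall; leave alone. Origin: centre of the underside.
- mug: Blue mug beyond the vise to the left, 76 mm diameter, 85 mm tall; leave alone. Origin: centre of the underside.
- tape: Yellow and black tape measure beyond the vise to the right, 66 x 36 x 62 mm; leave alone. Origin: centre of the underside.
- driver: Red-handled screwdriver lying on the bench between the robot and the vise; leave alone. Origin: on its underside.
- roll: Roll of green tape lying flat on the right of the vise, 70 mm across, 19 mm high; leave alone. Origin: centre of the underside.
- finial: Turned brass finial standing on the left of the vise, 56 mm across its foot, 58 mm tall; leave alone. Origin: centre of the underside.
There are look-alikes about, which are no part of the job. What is shaped like the torch but purple is not meant.

How it is judged:
By the outcome, as a careful person would: the job done as asked, in the order asked, and still so for the second after the job is handed in, while the arm keeps its last pose, push and grip.
It also fails if it takes over 58 s, if anything falls off the work surface, if the arm or the gripper's body presses on something with over 40 N, if the wrist force passes 120 N, or if a joint passes its speed limit or range.

## Working session

There is one attempt and no reset: what is moved stays moved. The work goes in short steps, Python scripts to look and compute and a tool call to move; the robot and the scene stay as the last step left them, time stands still between calls to the robot, and variables do not carry over. Pictures are saved under pics/ and viewed, at most 10 in all, crops included, and the job is handed in when it is done.

Besides the shell and the picture viewer there is one more tool, called as name([rows], argument=value, ...), one row to a line, values as JSON. send_rows: Moves the arm, as the interface text tells. Its arguments: {"type":"object","properties":{"plan":{"type":"array","items":{"type":"array","items":{"type":"array","items":{"type":"number"}}}},"fingers":{"type":"number"}},"required":["plan"]}

```bash
mkdir -p pics
python3 - <<'E'
from plant import ctrl
import cv2,numpy as np,pickle
d={}
for n in("side","top","wrist"):
    s=ctrl.snapshot(n);d[n]=s
    cv2.imwrite(f"pics/{n}0.png",s["img"][:,:,::-1])
    print(n,np.round(s["K"],1).tolist(),np.round(s["pose"],3).tolist())
pickle.dump(d,open("snap0.pkl","wb"))
cv2.imwrite("pics/both.png",np.hstack([cv2.resize(d[n]["img"],None,fx=.78,fy=.78)[:,:,::-1] for n in("side","top")]))
print(ctrl.get_obs())
E
```

```text
side [[368.8, 0.0, 256.0], [0.0, 368.8, 193.3], [0.0, 0.0, 1.0]] [[-0.981, -0.157, 0.116, 0.453], [-0.195, 0.751, -0.631, 0.585], [0.012, -0.642, -0.767, 0.823], [0.0, 0.0, 0.0, 1.0]]
top [[377.1, 0.0, 256.3], [0.0, 377.1, 186.3], [0.0, 0.0, 1.0]] [[-0.004, -0.985, 0.172, 0.404], [-1.0, 0.005, 0.007, 0.012], [-0.007, -0.172, -0.985, 1.094], [0.0, 0.0, 0.0, 1.0]]
wrist [[315.9, 0.0, 253.3], [0.0, 315.9, 189.0], [0.0, 0.0, 1.0]] [[-0.353, 0.892, 0.283, 0.16], [0.936, 0.335, 0.109, -0.661], [0.002, 0.303, -0.953, 0.384], [0.0, 0.0, 0.0, 1.0]]
{'clock': 0.15, 'joint_pos': array([-5.28783818e+01,  2.05820253e+01,  6.44485978e-01, -1.35692967e-02,
       -7.01365206e+01, -1.65061114e+01]), 'qvel': array([-0.04462356, -0.12096512,  0.0139662 ,  0.11892836,  0.03933891,
       -0.05833228]), 'tau': array([-1.23112139e-03, -5.83278465e+01,  2.93289202e+01,  7.00122088e+00,
        8.79211962e-03, -1.00158429e-04]), 'tool_pos': array([ 0.23748449, -0.63143319,  0.22583089]), 'orientation': array([ 1.79925367e+02, -8.81151669e-03, -1.59389106e+02]), 'force': array([-0.60444425, -0.11019729, -0.66796574]), 'moment': array([ 0.049161  , -0.01103177, -0.01674146]), 'gripper_force': 0.0, 'opening': 0.08776965881051367}
```

View pics/top0.png

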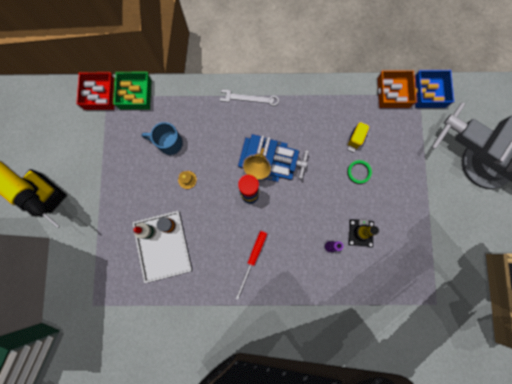

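View pics/side0.png

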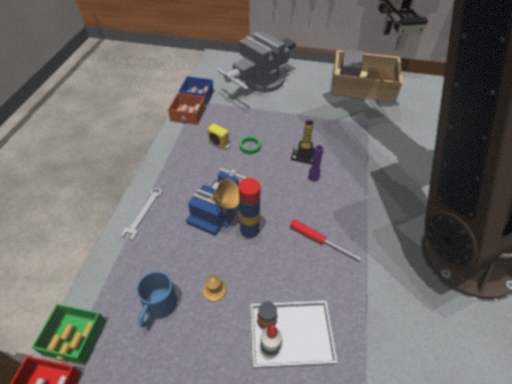

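The top view shows the can at (249,186), vise/bell at (258,165), yellow torch in its black cradle at (363,232), and tray at (163,246) with the bottles at its far end. Torch candidates are the yellow one at top (363,232)/side (307,140), and the purple look-alike at top (334,247)/side (316,163). The tape measure at top (359,135) and drill at top (25,190) are also yellow. I choose the one in the cradle and will check it in a close crop.

Run:
```python
import cv2,numpy as np,pickle
d=pickle.load(open("snap0.pkl","rb"))
def crop(n,u,v,w,h,f):
    c=d[n]["img"][v:v+h,u:u+w,::-1].copy()
    c=cv2.resize(c,None,fx=f,fy=f,interpolation=cv2.INTER_CUBIC)
    for i in range(0,w,10):
        cv2.line(c,(i*f,0),(i*f,4 if (u+i)%50 else 14),(255,255,255),1)
        if (u+i)%20==0: cv2.putText(c,str(u+i),(i*f,14),0,.35,(255,255,255),1)
    for i in range(0,h,10):
        cv2.line(c,(0,i*f),(4,i*f),(255,255,255),1)
        if (v+i)%20==0: cv2.putText(c,str(v+i),(4,i*f+4),0,.35,(255,255,255),1)
    return c
a=np.vstack([np.hstack([crop("top",220,120,100,75,4),crop("top",310,200,100,75,4)]),
 np.hstack([crop("side",180,160,100,75,4),crop("side",280,110,100,75,4)])])
cv2.imwrite("pics/crops1.png",a)
a=np.hstack([crop("top",120,200,80,90,5),crop("side",240,290,100,90,4)[:,:400] if 0 else cv2.resize(crop("side",240,290,100,90,4),(400,450))])
cv2.imwrite("pics/crops2.png",a)
```

```text
(no output)
```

View pics/crops1.png

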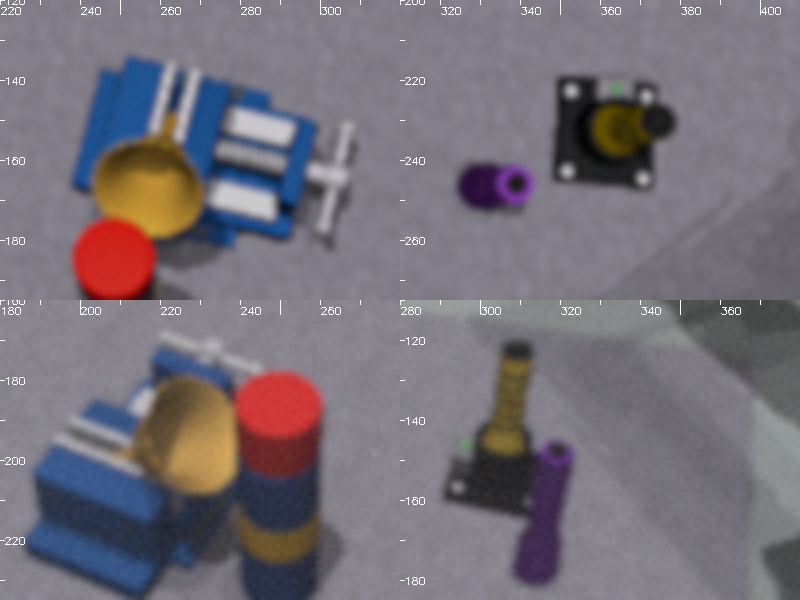

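View pics/crops2.png

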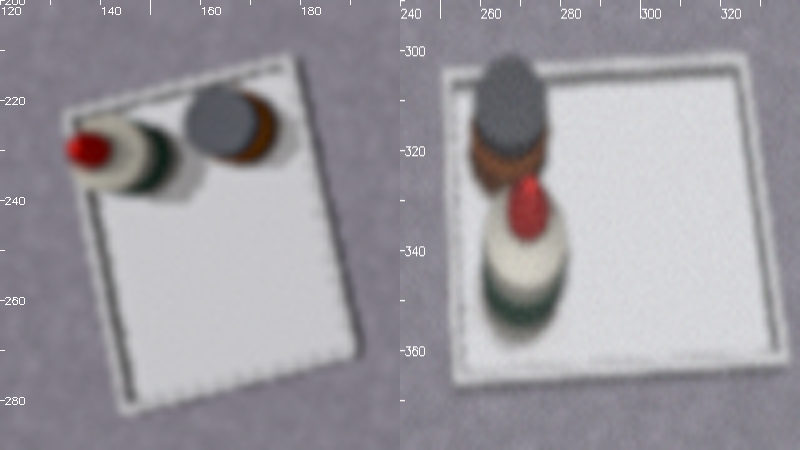

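Crops confirm: the yellow torch stands in the black cradle (tail at top (374,230.5), side (309,122)); the purple one stands free at top (334,247). Can cap centre top (248.8,184.8), side (249.8,186); tray corners read off both views. I'll triangulate now.

```bash
cat > h.py <<'E'
import numpy as np,pickle
from scipy.spatial.transform import Rotation as R
def ray(s,p):
    T=s["pose"];v=T[:3,:3]@np.linalg.solve(s["K"],[p[0],p[1],1.]);return T[:3,3],v/np.linalg.norm(v)
def onz(s,p,z):
    o,v=ray(s,p);return o+v*(z-o[2])/v[2]
def tri(*sp):
    A=np.zeros((3,3));b=np.zeros(3);rs=[ray(s,p) for s,p in sp]
    for o,v in rs:
        P=np.eye(3)-np.outer(v,v);A+=P;b+=P@o
    x=np.linalg.solve(A,b);return x,[round(1e3*np.linalg.norm((np.eye(3)-np.outer(v,v))@(x-o)),1) for o,v in rs]
def proj(s,X):
    T=s["pose"];c=T[:3,:3].T@(np.asarray(X)-T[:3,3]);q=s["K"]@c;return q[:2]/q[2]
def delta(obs,pos,Rt):
    "row (cm, deg) from present pose to target TCP pose"
    R0=R.from_euler("xyz",obs["orientation"],degrees=True)
    return np.round(np.r_[R0.inv().apply(np.asarray(pos)-obs["tool_pos"])*100,(R0.inv()*Rt).as_rotvec(degrees=True)],2)
def down(yaw): # tool down, closing axis at yaw deg from world x
    z=np.array([0,0,-1.]);y=np.array([np.cos(np.radians(yaw)),np.sin(np.radians(yaw)),0]);return R.from_matrix(np.c_[np.cross(y,z),y,z])
E
python3 - <<'E'
from h import *
d=pickle.load(open("snap0.pkl","rb"));t,s=d["top"],d["side"]
p=lambda *a:print(*[np.round(x,4) if isinstance(x,np.ndarray) else x for x in a])
p("can",onz(t,(248.75,184.75),.185),onz(s,(249.75,186.25),.185),*tri((t,(248.75,184.75)),(s,(249.75,186.25))))
p("tail",onz(t,(374.25,230.5),.139),onz(s,(309.25,122),.139),*tri((t,(374.25,230.5)),(s,(309.25,122))))
c=np.array([(560,78),(655,85),(650,187),(553,183)])
p("cradle",onz(t,((c-[400,0])/4+[310,200]).mean(0),.012))
T=np.array([onz(t,q,.016) for q in[(133,222.4),(179,211),(192.4,271),(144.4,282.6)]])
S=np.array([onz(s,q,.016) for q in[(253.25,366.6),(250.75,303.6),(326.25,300.6),(337,363.4)]])
for X in(T,S):
    c=X.mean(0);xa=X[0]+X[1]-X[2]-X[3];yaw=np.degrees(np.arctan2(xa[1],xa[0]));u=xa[:2]/np.linalg.norm(xa[:2])
    p("tray",c,yaw,np.linalg.norm(X[0]-X[1]),np.linalg.norm(X[1]-X[2]),"free",c[:2]-.04*u)
p("mouth",onz(t,(257,167),.122),"vise yaw pts",onz(t,(220+155/4,120+130/4),.07)-onz(t,(220+172/4,120+68/4),.07))
p("jar",onz(t,(164,224),.065),"oiler spout",onz(t,(138,230),.128))
E
```

```text
can [0.5665 0.0369 0.185 ] [0.5674 0.0426 0.185 ] [0.5681 0.0371 0.1784] [np.float64(0.5), np.float64(0.5)]
tail [ 0.4562 -0.2772  0.139 ] [ 0.4578 -0.2728  0.139 ] [ 0.4572 -0.2787  0.1343] [np.float64(0.7), np.float64(0.7)]
cradle [ 0.4554 -0.278   0.012 ]
tray [0.4211 0.2865 0.016 ] 13.933009185909574 0.13463515438095186 0.17386561491550342 free [0.3823 0.2768]
tray [0.4223 0.2904 0.016 ] 13.670966450956119 0.13466284604996462 0.17375127574406365 free [0.3834 0.281 ]
mouth [0.6252 0.0168 0.122 ] vise yaw pts [-0.045   0.0122  0.    ]
jar [0.4804 0.2713 0.065 ] oiler spout [0.4607 0.3214 0.128 ]
```

Run:
```python
from h import *
from plant import ctrl
print(delta(ctrl.get_obs(),[.567,.038,.235],down(75)))
```

```text
[-5.441e+01  5.106e+01 -8.600e-01  7.000e-02 -3.000e-02  3.561e+01]
```

send_rows([
  [[-54.4, 51.1, -0.9, 0, 0, 35.6], [-54.4, 51.1, -0.9, 0, 0, 35.6], [-54.4, 51.1, -0.9, 0, 0, 35.6], [-54.4, 51.1, -0.9, 0, 0, 35.6], [-54.4, 51.1, -0.9, 0, 0, 35.6], [-54.4, 51.1, -0.9, 0, 0, 35.6], [-54.4, 51.1, -0.9, 0, 0, 35.6], [-54.4, 51.1, -0.9, 0, 0, 35.6]],
], fingers=1)

```text
clock: 0.82
tool_pos: [0.3806, -0.3404, 0.2305]
orientation: [180.0, 0.0, 165.0]
force: [2.0, -0.8, 0.6]
opening: 0.0875
gripper_force: 0.0
```

```bash
cat > go.py <<'E'
import sys;from h import *
from plant import ctrl
o=ctrl.get_obs();a=[float(x) for x in sys.argv[1:]]
print(round(o["clock"],2),np.round(o["tool_pos"],4),np.round(o["orientation"],1),np.round(o["joint_pos"],1))
print(delta(o,a[:3],down(a[3])))
E
python3 go.py .567 .038 .235 75
```

```text
0.82 [ 0.3806 -0.3404  0.2305] [180.   0. 165.] [-19.8   4.8 -19.4  -0.  -65.8 -85.3]
[-8.200e+00  4.138e+01 -4.400e-01  1.000e-02  1.000e-02 -2.000e-02]
```

send_rows([
  [[-8.2, 41.4, -0.4, 0, 0, 0], [-8.2, 41.4, -0.4, 0, 0, 0], [-8.2, 41.4, -0.4, 0, 0, 0], [-8.2, 41.4, -0.4, 0, 0, 0], [-8.2, 41.4, -0.4, 0, 0, 0], [-8.2, 41.4, -0.4, 0, 0, 0], [-8.2, 41.4, -0.4, 0, 0, 0], [-8.2, 41.4, -0.4, 0, 0, 0]],
])

```text
clock: 1.48
tool_pos: [0.5277, -0.041, 0.2339]
orientation: [180.0, 0.0, 165.0]
force: [1.7, -0.9, 0.7]
opening: 0.0873
gripper_force: 0.0
```

```bash
python3 go.py .567 .038 .235 75
```

```text
1.48 [ 0.5277 -0.041   0.2339] [180.   0. 165.] [  16.8    6.5  -17.    -0.   -66.5 -121.8]
[-1.76  8.65 -0.11  0.02  0.02  0.03]
```

send_rows([
  [[-1.5, 8.0, -0.1, 0, 0, 0], [-1.5, 8.0, -0.1, 0, 0, 0], [-1.5, 8.0, -0.1, 0, 0, 0], [-1.5, 8.0, -0.1, 0, 0, 0], [-1.5, 8.0, -0.1, 0, 0, 0], [-1.5, 8.0, -0.1, 0, 0, 0]],
])

```text
clock: 1.98
tool_pos: [0.5621, 0.0295, 0.2346]
orientation: [-180.0, -0.0, 165.0]
force: [0.2, -1.2, -0.6]
opening: 0.0878
gripper_force: 0.0
```

```bash
python3 - <<'E'
from plant import ctrl
import cv2,pickle
s=ctrl.snapshot("wrist");pickle.dump(s,open("w1.pkl","wb"))
cv2.imwrite("pics/w1.png",cv2.resize(s["img"][:,:,::-1],(768,576)))
E
python3 go.py .567 .038 .131 75
```

```text
2.03 [0.5621 0.0293 0.2348] [-180.   -0.  165.] [  22.9    9.7  -13.    -0.   -67.3 -128. ]
[-0.25  0.96 10.38 -0.   -0.   -0.05]
```

View pics/w1.png

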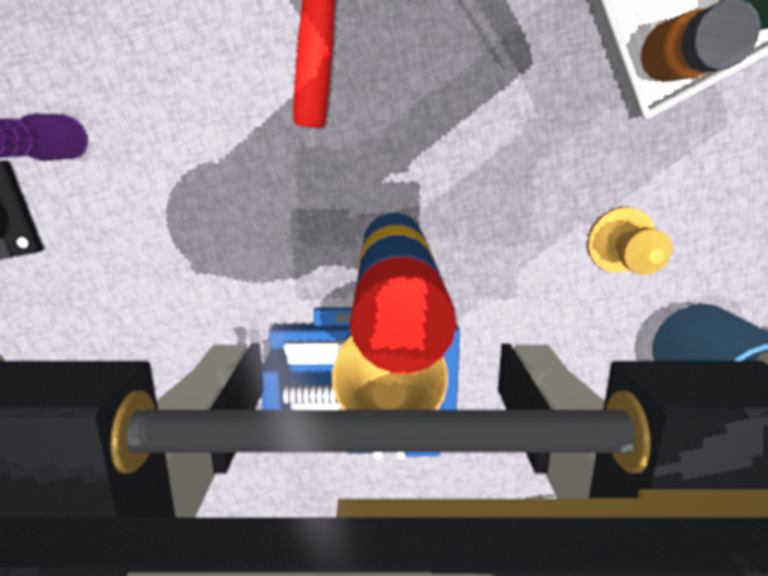

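The wrist view shows the can cap centred at about (404,318) of the enlarged picture, between the open fingers, with the bell behind it at (390,375).

```bash
python3 - <<'E'
from h import *
s=pickle.load(open("w1.pkl","rb"))
d=pickle.load(open("snap0.pkl","rb"))
for q in[(404,318),(352,318),(456,318),(404,372)]: print(onz(s,np.array(q)/1.5,.185))
print(tri((s,(404/1.5,318/1.5)),(d["top"],(248.75,184.75)),(d["side"],(249.75,186.25))))
print(proj(s,[.567,.038,.185])*1.5)
E
python3 go.py .567 .04 .131 75
```

```text
[0.56485333 0.0404761  0.185     ]
[0.5585285  0.01684268 0.185     ]
[0.57117803 0.06410905 0.185     ]
[0.59234    0.03357097 0.185     ]
(array([0.56765495, 0.03847802, 0.17949039]), [np.float64(1.8), np.float64(1.4), np.float64(0.8)])
[400.02155214 323.35078836]
2.03 [0.5621 0.0293 0.2348] [-180.   -0.  165.] [  22.9    9.7  -13.    -0.   -67.3 -128. ]
[-0.19  1.16 10.38 -0.   -0.   -0.05]
```

send_rows([
  [[-0.2, 1.2, 0, 0, 0, 0], [-0.2, 1.2, 2, 0, 0, 0], [-0.2, 1.2, 5, 0, 0, 0], [-0.2, 1.2, 8, 0, 0, 0], [-0.2, 1.2, 10, 0, 0, 0], [-0.2, 1.2, 10.5, 0, 0, 0], [-0.2, 1.2, 10.5, 0, 0, 0], [-0.2, 1.2, 10.5, 0, 0, 0]],
])

```text
clock: 2.7
tool_pos: [0.5684, 0.0412, 0.1308]
orientation: [180.0, 0.1, 165.0]
force: [-0.5, 0.7, 0.0]
opening: 0.0881
gripper_force: 0.0
```

send_rows([
  [[0, 0, 0, 0, 0, 0], [0, 0, 0, 0, 0, 0], [0, 0, 0, 0, 0, 0], [0, 0, 0, 0, 0, 0], [0, 0, 0, 0, 0, 0], [0, 0, 0, 0, 0, 0], [0, 0, 0, 0, 0, 0], [0, 0, 0, 0, 0, 0]],
], fingers=0)

```text
clock: 3.37
tool_pos: [0.5677, 0.0413, 0.1299]
orientation: [180.0, 0.0, 165.0]
force: [-0.3, -0.1, 1.9]
opening: 0.0517
gripper_force: 29.9
```

send_rows([
  [[0, 0, -0.5, 0, 0, 0], [0, 0, -2, 0, 0, 0], [0, 0, -4, 0, 0, 0], [0, 0, -6, 0, 0, 0], [0, 0, -8, 0, 0, 0], [0, 0, -9, 0, 0, 0], [0, 0, -9, 0, 0, 0]],
])

```text
clock: 3.95
tool_pos: [0.5687, 0.0416, 0.222]
orientation: [179.9, 0.2, 165.0]
force: [0.6, -0.9, -3.1]
opening: 0.0514
gripper_force: 29.9
```

```bash
python3 go.py .383 .278 .22 103.8
```

```text
3.95 [0.5687 0.0416 0.222 ] [179.9   0.2 165. ] [  23.9   10.8  -13.4    0.   -65.6 -128.8]
[ 24.04  18.04   0.16   0.07   0.21 -28.77]
```

Lifted (−2.2 N extra shows the can's weight). Carry to the tray.

send_rows([
  [[2, 1.5, 0, 0, 0, -3], [5, 3.8, 0, 0, 0, -8], [8, 6, 0, 0, 0, -13], [11, 8.3, 0, 0, 0, -18], [14, 10.5, 0, 0, 0, -23], [17, 12.8, 0, 0, 0, -28], [20, 15, 0, 0, 0, -28.8], [22.5, 16.9, 0, 0, 0, -28.8]],
])

```text
clock: 4.62
tool_pos: [0.3917, 0.2636, 0.2184]
orientation: [-180.0, -0.1, -166.1]
force: [-0.3, 0.4, -3.3]
opening: 0.0518
gripper_force: 29.9
```

send_rows([
  [[1, 1.2, 0, 0, 0, 0], [1, 1.2, 0, 0, 0, 0], [1, 1.2, 0, 0, 0, 0], [1, 1.2, 0, 0, 0, 0], [1, 1.2, 0, 0, 0, 0]],
])

```text
clock: 5.03
tool_pos: [0.3816, 0.2713, 0.2191]
orientation: [-180.0, -0.0, -166.2]
force: [-1.0, -0.2, -2.2]
opening: 0.0518
gripper_force: 29.9
```

```bash
python3 go.py .383 .278 .133 103.8
```

```text
5.03 [0.3816 0.2713 0.2191] [-180.    -0.  -166.2] [  59.6    1.   -25.    -0.   -64.1 -135.8]
[-0.3   0.62  8.61 -0.04 -0.05 -0.03]
```

send_rows([
  [[-0.3, 0.6, 1, 0, 0, 0], [-0.3, 0.6, 3, 0, 0, 0], [-0.3, 0.6, 5, 0, 0, 0], [-0.3, 0.6, 7, 0, 0, 0], [-0.3, 0.6, 8, 0, 0, 0], [-0.3, 0.6, 8.2, 0, 0, 0], [-0.3, 0.6, 8.2, 0, 0, 0], [-0.3, 0.6, 8.2, 0, 0, 0]],
])

```text
clock: 5.7
tool_pos: [0.3835, 0.279, 0.1383]
orientation: [180.0, 0.0, -166.2]
force: [0.3, -0.1, -1.9]
opening: 0.0516
gripper_force: 29.9
```

```bash
python3 - <<'E'
from plant import ctrl
import cv2,numpy as np
s=ctrl.snapshot("side");t=ctrl.snapshot("top")
a=cv2.resize(s["img"][220:380,200:360,::-1],(400,400));b=cv2.resize(t["img"][160:310,90:240,::-1],(400,400))
cv2.imwrite("pics/pl.png",np.hstack([a,b]))
E
python3 go.py .383 .278 .133 103.8
```

```text
5.8 [0.3834 0.2792 0.1387] [ 1.799e+02  1.000e-01 -1.662e+02] [  59.9    6.1  -31.1    0.   -52.7 -136.1]
[ 0.07 -0.11  0.57  0.07  0.09  0.01]
```

View pics/pl.png

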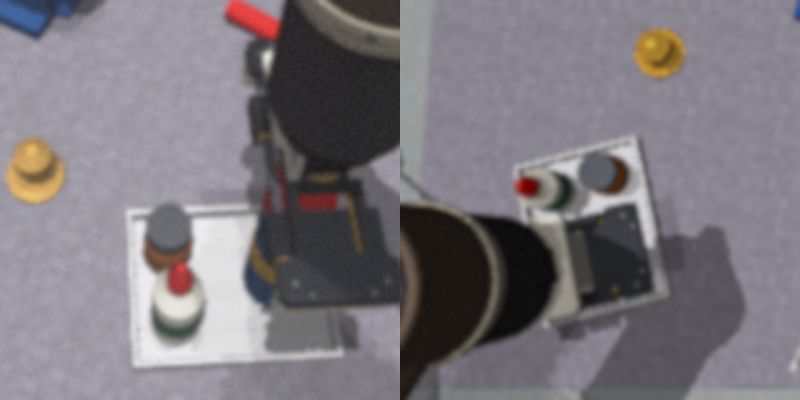

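The views show the can hanging in the tray's free half, clear of the bottles. Lower it in small steps.

send_rows([
  [[0, 0, 0.2, 0, 0, 0], [0, 0, 0.4, 0, 0, 0], [0, 0, 0.4, 0, 0, 0], [0, 0, 0.4, 0, 0, 0]],
])

```text
clock: 6.13
tool_pos: [0.3828, 0.2786, 0.1338]
orientation: [180.0, 0.0, -166.2]
force: [-0.2, 0.0, -2.5]
opening: 0.0519
gripper_force: 29.9
```

send_rows([
  [[0, 0, 0.1, 0, 0, 0], [0, 0, 0.1, 0, 0, 0], [0, 0, 0.1, 0, 0, 0], [0, 0, 0.1, 0, 0, 0]],
])

```text
clock: 6.47
tool_pos: [0.383, 0.2787, 0.1329]
orientation: [180.0, 0.0, -166.2]
force: [0.3, 0.1, -0.3]
opening: 0.0521
gripper_force: 29.9
```

Contact made (weight gone). Release, then rise.

send_rows([
  [[0, 0, 0, 0, 0, 0], [0, 0, 0, 0, 0, 0], [0, 0, 0, 0, 0, 0], [0, 0, 0, 0, 0, 0], [0, 0, 0, 0, 0, 0], [0, 0, 0, 0, 0, 0]],
], fingers=1)

```text
clock: 6.97
tool_pos: [0.3829, 0.2786, 0.1327]
orientation: [180.0, 0.0, -166.2]
force: [-0.5, -0.0, -0.2]
opening: 0.0847
gripper_force: 0.0
```

send_rows([
  [[0, 0, -1, 0, 0, 0], [0, 0, -3, 0, 0, 0], [0, 0, -6, 0, 0, 0], [0, 0, -9, 0, 0, 0], [0, 0, -10, 0, 0, 0], [0, 0, -10, 0, 0, 0]],
])

```text
clock: 7.47
tool_pos: [0.3839, 0.2799, 0.2358]
orientation: [179.8, 0.3, -166.2]
force: [0.4, 0.6, 0.3]
opening: 0.0876
gripper_force: 0.0
```

```bash
python3 go.py .456 -.278 .22 60
```

```text
7.47 [0.3839 0.2799 0.2358] [ 179.8    0.3 -166.2] [  59.9    0.8  -23.     0.   -65.9 -136.1]
[  6.35 -55.9    1.35   0.29   0.16  43.84]
```

send_rows([
  [[6.4, -55.9, 0, 0, 0, 28.8], [6.4, -55.9, 0, 0, 0, 28.8], [6.4, -55.9, 0, 0, 0, 28.8], [6.4, -55.9, 0, 0, 0, 28.8], [6.4, -55.9, 0, 0, 0, 28.8], [6.4, -55.9, 0, 0, 0, 28.8], [6.4, -55.9, 0, 0, 0, 28.8], [6.4, -55.9, 0, 0, 0, 28.8]],
], fingers=0.7)

```text
clock: 8.13
tool_pos: [0.4244, -0.0541, 0.2321]
orientation: [180.0, -0.0, 165.0]
force: [1.6, 0.8, -0.2]
opening: 0.0614
gripper_force: 0.0
```

```bash
python3 go.py .456 -.278 .235 75
```

```text
8.13 [ 0.4244 -0.0541  0.2321] [180.  -0. 165.] [  19.4   -3.9  -27.9   -0.   -66.  -124.3]
[-8.840e+00 -2.082e+01 -3.000e-01  1.000e-02 -2.000e-02  4.000e-02]
```

send_rows([
  [[-8.5, -19.8, 0, 0, 0, 0], [-8.5, -19.8, 0, 0, 0, 0], [-8.5, -19.8, 0, 0, 0, 0], [-8.5, -19.8, 0, 0, 0, 0], [-8.5, -19.8, 0, 0, 0, 0], [-8.5, -19.8, 0, 0, 0, 0], [-8.5, -19.8, 0, 0, 0, 0], [-8.5, -19.8, 0, 0, 0, 0]],
])

```text
clock: 8.8
tool_pos: [0.4552, -0.2656, 0.2312]
orientation: [180.0, -0.1, 164.9]
force: [0.2, 1.2, 0.1]
opening: 0.0613
gripper_force: 0.0
```

```bash
python3 - <<'E'
from plant import ctrl
import cv2,numpy as np,pickle
d={n:ctrl.snapshot(n) for n in("side","top","wrist")};pickle.dump(d,open("snap2.pkl","wb"))
def crop(n,u,v,w,h,f):
    c=cv2.resize(d[n]["img"][v:v+h,u:u+w,::-1],None,fx=f,fy=f,interpolation=cv2.INTER_CUBIC)
    for i in range(0,w,10):
        if (u+i)%20==0: cv2.putText(c,str(u+i),(i*f,10),0,.35,(0,0,0),1)
    for i in range(0,h,10):
        if (v+i)%20==0: cv2.putText(c,str(v+i),(0,i*f+4),0,.35,(0,0,0),1)
    return c
a=np.hstack([crop("top",225,125,60,70,6),crop("side",180,160,60,70,6)])
b=cv2.resize(d["side"]["img"][:,:,::-1],None,fx=.45,fy=.45);b2=cv2.resize(d["wrist"]["img"][:,:,::-1],None,fx=.45,fy=.45)
r=np.zeros((173,720,3),np.uint8);r[:,:230]=b[:173,:230];r[:,240:470]=b2[:173,:230]
cv2.imwrite("pics/bell.png",np.vstack([a,r]))
E
python3 go.py .456 -.278 .086 75
```

```text
8.95 [ 0.4559 -0.2643  0.2325] [180.   -0.  165.1] [ -8.8   6.3 -17.3  -0.  -66.3 -96.1]
[-3.700e-01 -1.330e+00  1.465e+01  1.000e-02 -2.000e-02  9.000e-02]
```

View pics/bell.png

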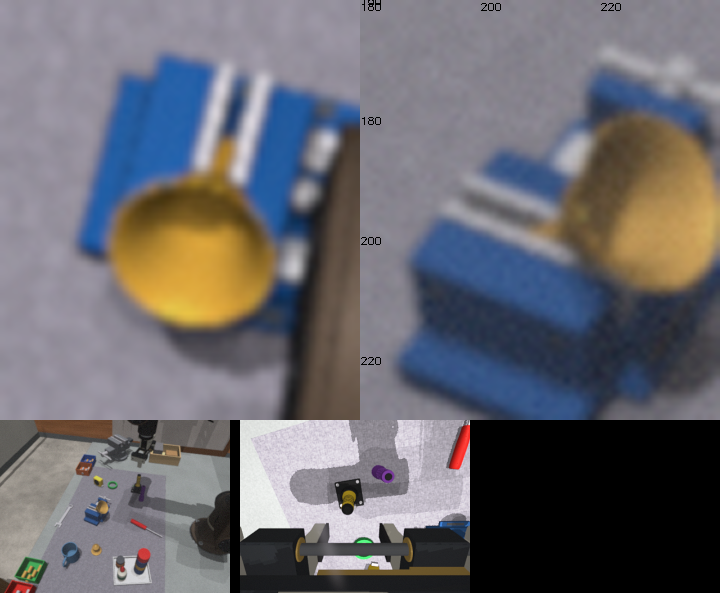

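Can stands upright in the tray (side view); bell now fully visible: top-view mouth centre ≈ (257,167), side-view ≈ (227,194). I'll fit the bell model (frustum silhouette) to the gold mask in both views.

```bash
cat > bell.py <<'E'
from h import *
import cv2
from scipy.optimize import least_squares
d=pickle.load(open("snap2.pkl","rb"))
F=8
def contour(n,u,v,w,h):
    im=cv2.resize(d[n]["img"][v:v+h,u:u+w],None,fx=F,fy=F,interpolation=cv2.INTER_CUBIC)
    H=cv2.cvtColor(im,cv2.COLOR_RGB2HSV)
    m=((H[...,0]>8)&(H[...,0]<35)&(H[...,1]>80)).astype(np.uint8)
    m=cv2.morphologyEx(m,cv2.MORPH_OPEN,np.ones((45,45)) if 0 else cv2.getStructuringElement(cv2.MORPH_ELLIPSE,(61,61)))
    c=max(cv2.findContours(m,cv2.RETR_EXTERNAL,cv2.CHAIN_APPROX_NONE)[0],key=cv2.contourArea)[::8,0]
    cv2.drawContours(im,[c.reshape(-1,1,2)],-1,(255,0,255),2)
    return (c+.5)/F-.5+[u,v],im
C={n:contour(n,*b) for n,b in{"top":(230,130,55,60),"side":(190,165,60,60)}.items()}
a=np.linspace(0,2*np.pi,60,endpoint=False);cs=np.c_[np.cos(a),np.sin(a),0*a]
def frame(p):
    y,t=p[2],p[3];ax=np.array([-np.cos(y)*np.sin(t),-np.sin(y)*np.sin(t),np.cos(t)])
    e=np.array([-np.sin(y),np.cos(y),0]);return np.array([p[0],p[1],.062])+.08*ax,ax,np.c_[e,np.cross(ax,e),ax]
def hull(n,p):
    m,ax,B=frame(p);P=np.r_[m+.038*cs@B.T,m-.05*ax+.012*cs@B.T]
    return cv2.convexHull(np.array([proj(d[n],X) for X in P],np.float32))
def res(p):
    r=[]
    for n in C:
        h=hull(n,p);r+=[cv2.pointPolygonTest(h,(float(x),float(y)),True) for x,y in C[n][0]]
    return np.r_[r,(np.degrees(p[2])+15.5)/2]
if __name__=="__main__":
    for y0,t0 in((-15,41),(-10,37),(-20,45)):
        f=least_squares(res,[.675,.003,np.radians(y0),np.radians(t0)],loss="soft_l1",f_scale=.5,diff_step=1e-3)
        m,ax,_=frame(f.x);print(np.round(f.x[:2],4),np.degrees(f.x[2:]).round(1),"mouth",m.round(4),"ax",ax.round(3),"rms px",np.sqrt(np.mean(f.fun**2)).round(2))
    np.save("bell.npy",f.x);o=[]
    for n,(u,v) in(("top",(230,130)),("side",(190,165))):
        im=C[n][1];h=((hull(n,f.x)-[u,v]+.5)*F).astype(int);cv2.polylines(im,[h],True,(0,255,0),1);o.append(cv2.resize(im[:480,:440],(400,436)))
    cv2.imwrite("pics/fit.png",np.hstack(o)[:,:,::-1])
    s=d["wrist"];print("expected torch tail in wrist",proj(s,[.456,-.278,.139]))
    w=s["img"];
E
python3 bell.py
```

```text
Traceback (most recent call last):
  File "bell.py", line 14, in <module>
    C={n:contour(n,*b) for n,b in{"top":(230,130,55,60),"side":(190,165,60,60)}.items()}
         ~~~~~~~^^^^^^
  File "bell.py", line 12, in contour
    cv2.drawContours(im,[c.reshape(-1,1,2)],-1,(255,0,255),2)
    ~~~~~~~~~~~~~~~~^^^^^^^^^^^^^^^^^^^^^^^^^^^^^^^^^^^^^^^^^
cv2.error: OpenCV(4.12.0) /io/opencv/modules/imgproc/src/drawing.cpp:2546: error: (-215:Assertion failed) npoints > 0 in function 'drawContours'
```

```bash
sed -i 's/\[::8,0\]/[::8,0].copy()/; s/c.reshape(-1,1,2)/c.reshape(-1,1,2).astype(np.int32)/' bell.py; python3 bell.py
```

```text
[0.6841 0.004 ] [-13.2  49. ] mouth [0.6254 0.0178 0.1145] ax [-0.735  0.173  0.656] rms px 0.51
[0.6841 0.004 ] [-13.2  49. ] mouth [0.6254 0.0178 0.1145] ax [-0.735  0.173  0.656] rms px 0.51
[0.6841 0.004 ] [-13.3  49. ] mouth [0.6254 0.0178 0.1145] ax [-0.735  0.173  0.656] rms px 0.51
expected torch tail in wrist [237.88099341 197.14958519]
```

View pics/fit.png

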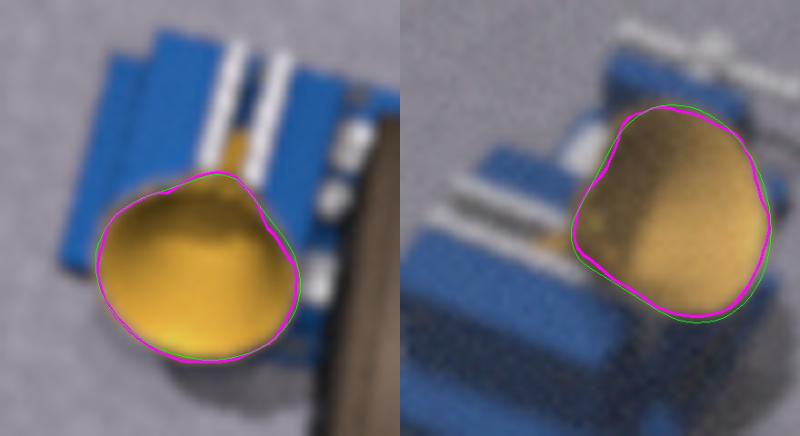

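```bash
python3 - <<'E'
s=open("bell.py").read()
s=s.replace('F=8\n','F=8\nd["top"]["pose"][:3,3]+=[.0005,.002,0];d["side"]["pose"][:3,3]-=[.0005,.0025,0]\n',1)
s=s.replace('a=np.linspace','C["top"]=(C["top"][0][C["top"][0][:,1]>157],C["top"][1]);C["side"]=(C["side"][0][C["side"][0][:,0]>221],C["side"][1])\na=np.linspace',1)
s=s.replace('P=np.r_[m+.038*cs@B.T,m-.05*ax+.012*cs@B.T]','P=m+.038*cs@B.T')
open("bell.py","w").write(s)
E
python3 bell.py
python3 - <<'E'
# same fit with each view's own rms, plus free mouth point (no clamp model)
from bell import *
def res2(q):
    y,t=q[3:];_,ax,B=frame([0,0,y,t]);m=q[:3];r=[]
    for n in C:
        h=cv2.convexHull(np.array([proj(d[n],m+B@(.038*k)) for k in cs],np.float32))
        r+=[cv2.pointPolygonTest(h,(float(a),float(b)),True) for a,b in C[n][0]]
    return np.r_[r,(np.degrees(y)+15.5)/2]
f=least_squares(res2,[.625,.018,.12,-.27,.72],loss="soft_l1",f_scale=.5,diff_step=1e-3)
print(f.x[:3].round(4),np.degrees(f.x[3:]).round(1),np.sqrt(np.mean(f.fun**2)))
E
```

```text
[0.6807 0.0062] [-13.5  44.7] mouth [0.626  0.0193 0.1189] ax [-0.684  0.164  0.711] rms px 0.59
[0.6807 0.0063] [-13.4  44.7] mouth [0.6259 0.0193 0.1188] ax [-0.685  0.163  0.711] rms px 0.6
[0.6807 0.0063] [-13.4  44.7] mouth [0.626  0.0193 0.1189] ax [-0.684  0.163  0.711] rms px 0.59
expected torch tail in wrist [237.88099341 197.14958519]
[0.6244 0.02   0.1205] [-12.6  49.8] 0.5090722705090734
```

Tilt is still loosely determined (44–49°); I'll take closer wrist views from above the bell before grasping the torch.

```bash
python3 go.py .62 -.04 .28 75
```

```text
8.95 [ 0.4559 -0.2643  0.2325] [180.   -0.  165.1] [ -8.8   6.3 -17.3  -0.  -66.3 -96.1]
[-1.009e+01  2.589e+01 -4.750e+00  1.000e-02 -2.000e-02  9.000e-02]
```

send_rows([
  [[-10.1, 25.9, -4.8, 0, 0, 0], [-10.1, 25.9, -4.8, 0, 0, 0], [-10.1, 25.9, -4.8, 0, 0, 0], [-10.1, 25.9, -4.8, 0, 0, 0], [-10.1, 25.9, -4.8, 0, 0, 0], [-10.1, 25.9, -4.8, 0, 0, 0], [-10.1, 25.9, -4.8, 0, 0, 0], [-10.1, 25.9, -4.8, 0, 0, 0]],
])

```text
clock: 9.62
tool_pos: [0.6234, -0.0353, 0.2813]
orientation: [179.9, 0.1, 165.4]
force: [-0.4, -1.7, -1.0]
opening: 0.0612
gripper_force: 0.0
```

send_rows([
  [[0, 0, 0, 0, 0, 0], [0, 0, 0, 0, 0, 0], [0, 0, 0, 0, 0, 0], [0, 0, 0, 0, 0, 0]],
])

```text
clock: 9.95
tool_pos: [0.6199, -0.0417, 0.281]
orientation: [180.0, 0.0, 165.0]
force: [0.1, -0.8, 0.1]
opening: 0.0615
gripper_force: 0.0
```

```bash
python3 - <<'E'
from plant import ctrl
import pickle
pickle.dump(ctrl.snapshot("wrist"),open("w2.pkl","wb"))
E
python3 go.py .62 .07 .28 75
```

```text
10.0 [ 0.62   -0.0419  0.281 ] [180.   0. 165.] [  14.1   13.9   -1.6   -0.   -74.5 -119.1]
[ 2.900e+00  1.081e+01  1.000e-01  1.000e-02  2.000e-02 -3.000e-02]
```

send_rows([
  [[2.9, 10.8, 0, 0, 0, 0], [2.9, 10.8, 0, 0, 0, 0], [2.9, 10.8, 0, 0, 0, 0], [2.9, 10.8, 0, 0, 0, 0], [2.9, 10.8, 0, 0, 0, 0], [2.9, 10.8, 0, 0, 0, 0], [2.9, 10.8, 0, 0, 0, 0], [2.9, 10.8, 0, 0, 0, 0]],
])

```text
clock: 10.67
tool_pos: [0.6204, 0.0694, 0.2808]
orientation: [180.0, 0.0, 164.9]
force: [0.7, -0.2, 0.0]
opening: 0.0612
gripper_force: 0.0
```

```bash
python3 - <<'E'
from plant import ctrl
import pickle,cv2,numpy as np
pickle.dump(ctrl.snapshot("wrist"),open("w3.pkl","wb"))
o=[]
for n in("w2","w3"):
    im=pickle.load(open(n+".pkl","rb"))["img"]
    o.append(cv2.resize(im[40:280,(100 if n=="w2" else 100):420,::-1],(800,600))[:, :])
o=[cv2.resize(x,(400,300)) for x in o]
cv2.imwrite("pics/w23.png",cv2.resize(np.hstack(o),(800,300)))
E
python3 go.py .456 -.278 .22 75
```

```text
10.72 [0.6205 0.0694 0.2808] [180.    0.  164.9] [  24.3   14.2   -1.3    0.   -74.6 -129.3]
[ 6.850e+00 -3.782e+01  6.080e+00  0.000e+00  1.000e-02 -7.000e-02]
```

View pics/w23.png

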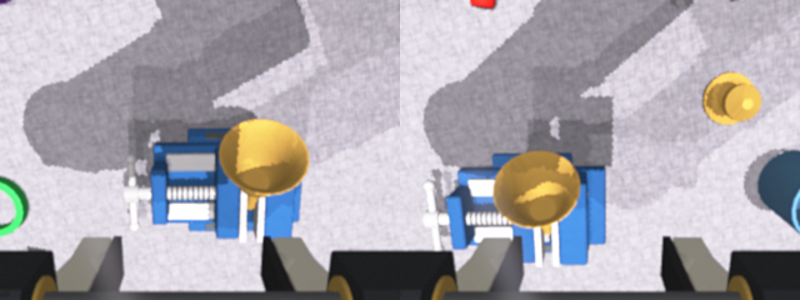

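The wrist views show the bell mouth centred at about (310,166) and (209,192), stem downward in the image. Joint fit over four views, with small camera-offset nuisance terms:

```bash
cat > bell4.py <<'E'
from bell import *
for n in("w2","w3"): d[n]=pickle.load(open(n+".pkl","rb"))
for n,b,c in(("w2",(260,120,100,90),180),("w3",(165,145,90,95),204)):
    P,im=contour(n,*b);C[n]=(P[P[:,1]<c],im);print(n,P.min(0).round(1),P.max(0).round(1),len(P))
def fit(sigyaw,free):
    def r4(q):
        off={n:q[4+3*i:7+3*i] for i,n in enumerate(C)};r=[];m,ax,B=frame(q);
        if free: m=m+ax*q[-1]
        for n in C:
            s=dict(d[n]);s["pose"]=d[n]["pose"].copy();s["pose"][:3,3]+=off[n]
            h=cv2.convexHull(np.array([proj(s,X) for X in m+.038*cs@B.T],np.float32))
            e=np.array([cv2.pointPolygonTest(h,(float(a),float(b)),True) for a,b in C[n][0]])
            r.append(e/.5/np.sqrt(len(e)/12));rr[n]=np.sqrt(np.mean(e**2)).round(2)
        return np.r_[np.concatenate(r),q[4:16]/.002,(np.degrees(q[2])+15.5)/sigyaw]
    rr={}
    f=least_squares(r4,np.r_[.68,.005,-.25,.74,np.zeros(13)],x_scale=np.r_[.01,.01,.1,.1,np.ones(13)*.002],diff_step=None,method="trf",max_nfev=60)
    m,ax,_=frame(f.x);print(f.x[:2].round(4),np.degrees(f.x[2:4]).round(1),"mouth",(m+ax*f.x[-1]*free).round(4),ax.round(3),rr,(f.x[4:16]*1e3).round(1))
    return f.x
q=fit(2,0);fit(50,0);fit(2,1);np.save("bell.npy",q[:4])
E
python3 bell4.py
```

```text
w2 [274.7 134.4] [346.9 203.7] 199
w3 [174.4 160.1] [243.7 224.8] 190
[0.6795 0.0053] [-14.2  42.3] mouth [0.6273 0.0185 0.1211] [-0.653  0.165  0.739] {'top': np.float64(0.64), 'side': np.float64(0.48), 'w2': np.float64(0.82), 'w3': np.float64(0.84)} [ 1.2 -1.1  3.3 -0.1 -0.3  2.2 -0.7  0.7  2.2 -1.2  0.5  2.9]
[0.6799 0.0058] [-14.3  42.4] mouth [0.6277 0.0191 0.1211] [-0.653  0.166  0.739] {'top': np.float64(0.62), 'side': np.float64(0.47), 'w2': np.float64(0.76), 'w3': np.float64(0.84)} [ 1.9 -1.2  2.5  0.2  0.3  1.7 -0.5  1.2  2.8 -0.9  0.9  3. ]
[0.6787 0.0052] [-14.3  42.5] mouth [0.6272 0.0183 0.12  ] [-0.655  0.167  0.737] {'top': np.float64(0.64), 'side': np.float64(0.48), 'w2': np.float64(0.8), 'w3': np.float64(0.81)} [ 1.6 -1.4  0.1 -0.7 -0.1  1.4 -0.7  0.5  1.1 -1.2  0.2  2.3]
```

send_rows([
  [[6.9, -37.8, 5, 0, 0, 0], [6.9, -37.8, 5, 0, 0, 0], [6.9, -37.8, 5, 0, 0, 0], [6.9, -37.8, 5, 0, 0, 0], [6.9, -37.8, 5, 0, 0, 0], [6.9, -37.8, 5, 0, 0, 0], [6.9, -37.8, 5, 0, 0, 0], [6.9, -37.8, 5, 0, 0, 0]],
])

```text
clock: 11.38
tool_pos: [0.4776, -0.2303, 0.2379]
orientation: [180.0, 0.1, 165.0]
force: [1.2, -1.1, -1.0]
opening: 0.0614
gripper_force: 0.0
```

```bash
python3 go.py .456 -.277 .23 75
```

```text
11.38 [ 0.4776 -0.2303  0.2379] [1.80e+02 1.00e-01 1.65e+02] [  -4.5    6.4  -16.6    0.   -67.  -100.5]
[ 0.87 -5.07  0.79  0.01  0.06 -0.03]
```

send_rows([
  [[0.8, -4.6, 1, 0, 0, 0], [0.8, -4.6, 1, 0, 0, 0], [0.8, -4.6, 1, 0, 0, 0], [0.8, -4.6, 1, 0, 0, 0], [0.8, -4.6, 1, 0, 0, 0], [0.8, -4.6, 1, 0, 0, 0]],
])

```text
clock: 11.88
tool_pos: [0.4601, -0.2699, 0.228]
orientation: [180.0, 0.0, 165.1]
force: [0.7, -0.2, -0.4]
opening: 0.0612
gripper_force: 0.0
```

```bash
cat > torch.py <<'E'
from h import *
import cv2
from plant import ctrl
d=pickle.load(open("snap2.pkl","rb"));d0=pickle.load(open("snap0.pkl","rb"))
V={"w":d["wrist"],"top":d0["top"],"side":d0["side"],"w_now":ctrl.snapshot("wrist")}
x0=np.array([.456,-.277])
L=[];b=[]
for n,s in V.items():
    A,B=proj(s,[*x0,.06]),proj(s,[*x0,.128]);u=(B-A)/np.linalg.norm(B-A);N=np.array([-u[1],u[0]])
    H=cv2.cvtColor(s["img"],cv2.COLOR_RGB2HSV);yy,xx=np.nonzero((H[...,0]>18)&(H[...,0]<34)&(H[...,1]>120))
    P=np.c_[xx,yy]-A;t=P@u;e=P@N;k=(t>0)&(t<np.linalg.norm(B-A))&(abs(e)<(14 if n[0]=="w" else 8))
    if k.sum()<10: print(n,"few",k.sum());continue
    off=(e[k].min()+e[k].max())/2;
    M=.09;g=[(proj(s,[x0[0]+i,x0[1]+j,M])-proj(s,[*x0,M]))@N*1e3 for i,j in((.001,0),(0,.001))]
    print(n,k.sum(),"off px",off.round(2),e[k].mean().round(2),"width",np.ptp(e[k]).round(1),"px/m",np.round(g,0));L.append(g);b.append(e[k].mean())
L=np.array(L);b=np.array(b);w=np.ones(len(b));print(x0+np.linalg.lstsq(L,b,rcond=None)[0],[(b[i]/np.linalg.norm(L[i])*1e3).round(1) for i in range(len(b))])
E
python3 torch.py;python3 go.py .456 -.277 .23 75
```

```text
w 416 off px 0.12 0.25 width 27.5 px/m [-391. -934.]
top 65 off px -0.12 -0.39 width 12.2 px/m [-378.  -68.]
side 78 off px -0.68 -0.86 width 5.1 px/m [-335.   -1.]
w_now 400 off px 0.06 0.28 width 27.5 px/m [-359. -966.]
[ 0.45783108 -0.27800848] [np.float64(0.2), np.float64(-1.0), np.float64(-2.6), np.float64(0.3)]
11.93 [ 0.4601 -0.2698  0.228 ] [180.    0.  165.1] [ -9.3   7.1 -17.1  -0.  -65.8 -95.6]
[ 0.21 -0.81 -0.2   0.    0.03  0.1 ]
```

```bash
python3 go.py .457 -.2777 .088 75
```

```text
11.93 [ 0.4601 -0.2698  0.228 ] [180.    0.  165.1] [ -9.3   7.1 -17.1  -0.  -65.8 -95.6]
[ 0.11 -0.85 14.    0.    0.03  0.1 ]
```

send_rows([
  [[0.1, -0.85, 0, 0, 0, 0], [0.1, -0.85, 3, 0, 0, 0], [0.1, -0.85, 6, 0, 0, 0], [0.1, -0.85, 9, 0, 0, 0], [0.1, -0.85, 12, 0, 0, 0], [0.1, -0.85, 13.7, 0, 0, 0], [0.1, -0.85, 14, 0, 0, 0], [0.1, -0.85, 14, 0, 0, 0]],
])

```text
clock: 12.6
tool_pos: [0.456, -0.2782, 0.0869]
orientation: [-180.0, -0.1, 165.1]
force: [0.6, -0.5, 0.1]
opening: 0.0615
gripper_force: 0.0
```

send_rows([
  [[0, 0, 0, 0, 0, 0], [0, 0, 0, 0, 0, 0], [0, 0, 0, 0, 0, 0], [0, 0, 0, 0, 0, 0], [0, 0, 0, 0, 0, 0], [0, 0, 0, 0, 0, 0], [0, 0, 0, 0, 0, 0], [0, 0, 0, 0, 0, 0]],
], fingers=0)

```text
clock: 13.27
tool_pos: [0.4565, -0.2786, 0.088]
orientation: [-180.0, 0.0, 165.0]
force: [0.0, 1.2, 2.9]
opening: 0.0233
gripper_force: 30.0
```

send_rows([
  [[0, 0, -0.3, 0, 0, 0], [0, 0, -1, 0, 0, 0], [0, 0, -2, 0, 0, 0], [0, 0, -3, 0, 0, 0], [0, 0, -4.5, 0, 0, 0], [0, 0, -6, 0, 0, 0], [0, 0, -8, 0, 0, 0], [0, 0, -10, 0, 0, 0]],
])

```text
clock: 13.93
tool_pos: [0.4561, -0.2785, 0.1894]
orientation: [180.0, 0.0, 165.0]
force: [0.9, -0.8, -2.0]
opening: 0.0236
gripper_force: 30.0
```

send_rows([
  [[0, 0, -3, 0, 0, 0], [0, 0, -6, 0, 0, 0], [0, 0, -9, 0, 0, 0], [0, 0, -12, 0, 0, 0], [0, 0, -12, 0, 0, 0], [0, 0, -12, 0, 0, 0]],
])

```text
clock: 14.43
tool_pos: [0.4569, -0.2787, 0.3106]
orientation: [180.0, 0.3, 165.0]
force: [0.1, 0.3, -2.6]
opening: 0.0239
gripper_force: 30.0
```

```bash
cat > fin.py <<'E'
from h import *
from plant import ctrl
import sys
dist=float(sys.argv[1]) # lens distance from the mouth
m=np.array([.6274,.0187,.1207]);y,t=np.radians([-14.4,42.4])
ax=np.array([-np.cos(y)*np.sin(t),-np.sin(y)*np.sin(t),np.cos(t)])
Y=np.array([-np.sin(y),np.cos(y),0]);z=-ax
Rt=R.from_matrix(np.c_[np.cross(Y,z),Y,z]);pos=m+(dist+.076)*ax
o=ctrl.get_obs();print(round(o["clock"],2),np.round(o["tool_pos"],4),np.round(o["orientation"],1),np.round(o["joint_pos"],1),o["opening"])
print("target",pos.round(4),Rt.as_euler("xyz",degrees=True).round(1),"row",delta(o,pos,Rt))
zt=R.from_euler("xyz",o["orientation"],degrees=True).apply([0,0,1.]);print("axis err deg",np.degrees(np.arccos(zt@z)).round(2))
E
python3 fin.py .16
```

```text
14.43 [ 0.4569 -0.2787  0.3106] [180.    0.3 165. ] [-10.4   4.5  -9.2   0.  -76.  -94.6] 0.023868980913683967
target [0.4733 0.0583 0.295 ] [-180.    42.4  165.6] row [  7.14  32.97   1.53  -0.2  -42.11  -0.56]
axis err deg 42.11
```

send_rows([
  [[0.9, 4, 0.2, 0, -5, 0], [1.8, 8, 0.4, 0, -10, 0], [2.7, 12, 0.6, 0, -15, 0], [3.6, 16, 0.8, 0, -20, 0], [4.5, 20, 1, 0, -25, 0], [5.4, 24, 1.2, 0, -30, 0], [6.3, 28, 1.4, 0, -36, 0], [7, 31.5, 1.5, 0, -42, 0]],
])

```text
clock: 15.1
tool_pos: [0.4705, -0.0376, 0.2997]
orientation: [-179.6, 35.6, 165.5]
force: [3.0, -2.0, 0.4]
opening: 0.0238
gripper_force: 30.0
```

send_rows([
  [[0, 0, 0, 0, 0, 0], [0, 0, 0, 0, 0, 0], [0, 0, 0, 0, 0, 0], [0, 0, 0, 0, 0, 0]],
])

```text
clock: 15.43
tool_pos: [0.4718, -0.0397, 0.3008]
orientation: [-179.5, 35.4, 165.4]
force: [0.0, 0.2, -1.7]
opening: 0.0237
gripper_force: 30.0
```

```bash
python3 fin.py .10
python3 - <<'E'
from plant import ctrl
import cv2,numpy as np,pickle
d={n:ctrl.snapshot(n) for n in("side","top","wrist")};pickle.dump(d,open("snap3.pkl","wb"))
E
```

```text
15.43 [ 0.4718 -0.0397  0.3008] [-179.5   35.4  165.4] [  36.6  -23.5  -56.4   42.9  -42.2 -170.2] 0.02366349938309194
target [0.5125 0.0482 0.2507] [-180.    42.4  165.6] row [ 1.51  9.58  5.   -0.64 -6.98 -0.16]
axis err deg 7.01
```

J6 (−170°) is near its limit; the torch is round, so I'll roll about the tool axis to free it.

send_rows([
  [[0, 0, 0, 0, 0, -6], [0, 0, 0, 0, 0, -12], [0, 0, 0, 0, 0, -18], [0, 0, 0, 0, 0, -25], [0, 0, 0, 0, 0, -32], [0, 0, 0, 0, 0, -39], [0, 0, 0, 0, 0, -46], [0, 0, 0, 0, 0, -52]],
])

```text
clock: 16.25
tool_pos: [0.4717, -0.04, 0.3004]
orientation: [-150.4, 20.4, -137.0]
force: [-0.4, 0.6, -1.0]
opening: 0.0236
gripper_force: 30.0
```

```bash
sed -i 's/^o=ctrl.*/&/; s/^print("target"/R0=R.from_euler("xyz",o["orientation"],degrees=True);zc=R0.apply([0,0,1.]);c=np.cross(zc,z);Rt=R.from_rotvec(c\/np.linalg.norm(c)*np.arccos(zc@z))*R0\n&/' fin.py; python3 fin.py .13; python3 fin.py .10
```

```text
16.25 [ 0.4717 -0.04    0.3004] [-150.4   20.4 -137. ] [  36.6  -23.5  -56.4   43.   -42.2 -117.9] 0.02357563879078419
target [0.4929 0.0532 0.2728] [-144.2   24.4 -134.2] row [-6.45  7.31  1.98  5.1  -4.82  0.  ]
axis err deg 7.01
16.25 [ 0.4717 -0.04    0.3004] [-150.4   20.4 -137. ] [  36.6  -23.5  -56.4   43.   -42.2 -117.9] 0.02357563879078419
target [0.5125 0.0482 0.2507] [-144.2   24.4 -134.2] row [-6.71  7.04  4.96  5.1  -4.82  0.  ]
axis err deg 7.01
```

send_rows([
  [[-1, 1, 0.6, 0.7, -0.6, 0], [-2, 2.1, 1.3, 1.4, -1.3, 0], [-3, 3.2, 2, 2.1, -2, 0], [-4, 4.2, 2.8, 2.9, -2.8, 0], [-5, 5.3, 3.6, 3.6, -3.5, 0], [-5.9, 6.2, 4.3, 4.5, -4.2, 0], [-6.5, 6.8, 4.8, 5.1, -4.8, 0], [-6.7, 7, 5, 5.1, -4.8, 0]],
])

```text
clock: 16.92
tool_pos: [0.5307, 0.0588, 0.2852]
orientation: [-146.4, 22.6, -135.9]
force: [0.1, 0.2, -1.6]
opening: 0.0237
gripper_force: 30.0
```

send_rows([
  [[0, 0, 0, 0, 0, 0], [0, 0, 0, 0, 0, 0], [0, 0, 0, 0, 0, 0], [0, 0, 0, 0, 0, 0]],
])

```text
clock: 17.25
tool_pos: [0.5293, 0.0573, 0.2858]
orientation: [-146.4, 22.6, -136.0]
force: [0.5, 0.3, -1.2]
opening: 0.0238
gripper_force: 30.0
```

```bash
python3 fin.py .10
```

```text
17.25 [0.5293 0.0573 0.2858] [-146.4   22.6 -136. ] [  39.3  -13.4  -58.2   61.2  -36.7 -140.4] 0.02381876762020286
target [0.5125 0.0482 0.2507] [-144.3   24.6 -134.5] row [ 3.06  1.83  1.83  1.52 -2.39  0.  ]
axis err deg 2.83
```

J3 is at its limit (−58.2°): holding the torch coaxially cannot reach this pose. The cure is to set the torch back in its cradle and regrasp it with the tool leaning ~35° outward, so that the final tool pose is nearly vertical.

```bash
python3 go.py .4565 -.2786 .31 75
```

```text
17.25 [0.5293 0.0573 0.2858] [-146.4   22.6 -136. ] [  39.3  -13.4  -58.2   61.2  -36.7 -140.4]
[ 25.45 -23.23  -0.47 -18.61  36.64  49.94]
```

send_rows([
  [[2.5, -2.3, -0.1, -1.9, 3.7, 5], [5.1, -4.6, -0.2, -3.7, 7.3, 10], [7.6, -7, -0.2, -5.6, 11, 15], [10.2, -9.3, -0.3, -7.4, 14.7, 20], [12.7, -11.6, -0.3, -9.3, 18.3, 25], [15.3, -13.9, -0.3, -11.2, 22, 30], [17.8, -16.3, -0.4, -13, 25.6, 35], [20.4, -18.6, -0.4, -14.9, 29.3, 40]],
])

```text
clock: 17.92
tool_pos: [0.4709, -0.2119, 0.3069]
orientation: [-175.9, 7.0, 175.1]
force: [1.5, 0.1, -1.2]
opening: 0.0239
gripper_force: 30.0
```

send_rows([
  [[0, 0, 0, 0, 0, 0], [0, 0, 0, 0, 0, 0]],
])

```text
clock: 18.08
tool_pos: [0.4707, -0.2142, 0.305]
orientation: [-175.7, 6.9, 174.9]
force: [0.3, 0.4, -2.5]
opening: 0.0238
gripper_force: 30.0
```

```bash
python3 go.py .4565 -.2786 .29 75
```

```text
18.08 [ 0.4707 -0.2142  0.305 ] [-175.7    6.9  174.9] [  1.2  -2.3 -19.7   5.5 -66.3 -98.6]
[ 1.01 -6.42  1.88 -3.71  7.28  9.61]
```

send_rows([
  [[0.5, -3.2, 0.9, -1.8, 3.6, 4.8], [1, -6.4, 1.9, -3.7, 7.3, 9.6], [1, -6.4, 1.9, -3.7, 7.3, 9.6], [1, -6.4, 1.9, -3.7, 7.3, 9.6], [1, -6.4, 1.9, -3.7, 7.3, 9.6], [1, -6.4, 1.9, -3.7, 7.3, 9.6]],
])

```text
clock: 18.58
tool_pos: [0.4575, -0.2742, 0.2905]
orientation: [-179.9, 0.1, 165.6]
force: [-0.8, 0.4, -0.7]
opening: 0.0239
gripper_force: 30.0
```

```bash
python3 go.py .4565 -.2786 .25 75
python3 - <<'E'
# torch axis vs tool axis in the grip: yellow pixel offsets along projected torch axis
from h import *
import cv2
from plant import ctrl
o=ctrl.get_obs();p=o["tool_pos"];R0=R.from_euler("xyz",o["orientation"],degrees=True)
f=lambda h:p+R0.apply([0,0,.076-h])
for n in("side","top","wrist"):
    s=ctrl.snapshot(n);A,B=proj(s,f(.0)),proj(s,f(.085));l=np.linalg.norm(B-A);u=(B-A)/l;N=np.array([-u[1],u[0]])
    H=cv2.cvtColor(s["img"],cv2.COLOR_RGB2HSV);yy,xx=np.nonzero((H[...,0]>18)&(H[...,0]<34)&(H[...,1]>110))
    P=np.c_[xx,yy]-A;t=P@u;e=P@N;k=(t>-5)&(t<l)&(abs(e)<25)
    print(n,"len px",l.round(1),k.sum(),"t range",(t[k].min().round(1),t[k].max().round(1)) if k.any() else"", "line fit e(t):",np.polyfit(t[k],e[k],1).round(3) if k.sum()>20 else "")
E
```

```text
18.58 [ 0.4575 -0.2742  0.2905] [-1.799e+02  1.000e-01  1.656e+02] [ -9.8   4.9 -11.3   0.1 -73.6 -94.7]
[-0.   -0.45  4.05 -0.07  0.1   0.57]
side len px 28.0 176 t range (np.float64(-1.5), np.float64(19.0)) line fit e(t): [-0.008 -0.66 ]
top len px 13.3 0 t range  line fit e(t): 
wrist len px 53.6 2462 t range (np.float64(-4.3), np.float64(52.7)) line fit e(t): [ 0.007 -0.424]
```

The torch is still coaxial in the grip. Align above the socket.

send_rows([
  [[0, -0.45, 0, 0, 0, 0.5], [0, -0.45, 2, 0, 0, 0.5], [0, -0.45, 5, 0, 0, 0.5], [0, -0.45, 8, 0, 0, 0.5], [0, -0.45, 11, 0, 0, 0.5], [0, -0.45, 13, 0, 0, 0.5], [0, -0.45, 13.5, 0, 0, 0.5], [0, -0.45, 13.5, 0, 0, 0.5]],
])

```text
clock: 19.4
tool_pos: [0.4556, -0.2798, 0.154]
orientation: [-179.9, -0.1, 164.9]
force: [-0.2, 0.4, -1.5]
opening: 0.024
gripper_force: 30.0
```

send_rows([
  [[0, 0, 0, 0, 0, 0], [0, 0, 0, 0, 0, 0], [0, 0, 0, 0, 0, 0]],
])

```text
clock: 19.65
tool_pos: [0.4574, -0.2803, 0.1567]
orientation: [-179.9, 0.2, 164.9]
force: [-0.3, 0.6, -1.7]
opening: 0.0242
gripper_force: 30.0
```

```bash
python3 go.py .4565 -.2786 .088 75;python3 go.py .4565 -.2786 .088 75
```

```text
19.65 [ 0.4574 -0.2803  0.1567] [-179.9    0.2  164.9] [-10.5  10.8 -22.6   0.1 -56.4 -94.6]
[ 0.15  0.15  6.87 -0.05  0.18 -0.09]
19.65 [ 0.4574 -0.2803  0.1567] [-179.9    0.2  164.9] [-10.5  10.8 -22.6   0.1 -56.4 -94.6]
[ 0.15  0.15  6.87 -0.05  0.18 -0.09]
```

send_rows([
  [[0.1, 0.15, 0.5, 0, 0, 0], [0.1, 0.15, 1.5, 0, 0, 0], [0.1, 0.15, 2.3, 0, 0, 0], [0.1, 0.15, 2.3, 0, 0, 0], [0.1, 0.15, 2.3, 0, 0, 0], [0.1, 0.15, 2.3, 0, 0, 0]],
])

```text
clock: 20.15
tool_pos: [0.4558, -0.2785, 0.1318]
orientation: [-179.9, -0.0, 164.9]
force: [1.3, 0.7, -0.9]
opening: 0.0238
gripper_force: 30.0
```

```bash
python3 go.py .4565 -.2786 .088 75
```

```text
20.15 [ 0.4558 -0.2785  0.1318] [-179.9   -0.   164.9] [-10.3  12.2 -24.6   0.1 -53.3 -94.8]
[-0.08  0.01  4.38 -0.06 -0.02 -0.1 ]
```

send_rows([
  [[-0.05, 0, 0.4, 0, 0, 0], [-0.05, 0, 0.8, 0, 0, 0], [-0.05, 0, 1.2, 0, 0, 0], [-0.05, 0, 1.5, 0, 0, 0], [-0.05, 0, 1.5, 0, 0, 0]],
])

```text
clock: 20.57
tool_pos: [0.4557, -0.2784, 0.1161]
orientation: [-180.0, -0.1, 164.9]
force: [-0.5, 0.3, -1.4]
opening: 0.0239
gripper_force: 30.0
```

send_rows([
  [[0, 0, 0.5, 0, 0, 0], [0, 0, 1, 0, 0, 0], [0, 0, 1.5, 0, 0, 0], [0, 0, 2, 0, 0, 0], [0, 0, 2.4, 0, 0, 0], [0, 0, 2.4, 0, 0, 0]],
])

```text
clock: 21.07
tool_pos: [0.4556, -0.2784, 0.0918]
orientation: [-180.0, -0.1, 164.9]
force: [-0.5, 0.5, -1.9]
opening: 0.0239
gripper_force: 30.0
```

```bash
python3 go.py .4565 -.2786 .088 75
```

```text
21.07 [ 0.4556 -0.2784  0.0918] [-1.800e+02 -1.000e-01  1.649e+02] [-10.3  14.9 -27.2   0.  -48.  -94.8]
[-0.09  0.    0.38 -0.04 -0.08 -0.12]
```

Inserted without contact. Seat, release, and rise clear.

send_rows([
  [[0, 0, 0.2, 0, 0, 0], [0, 0, 0.35, 0, 0, 0], [0, 0, 0.35, 0, 0, 0], [0, 0, 0.35, 0, 0, 0]],
])

```text
clock: 21.4
tool_pos: [0.4563, -0.2786, 0.0895]
orientation: [-180.0, 0.0, 164.9]
force: [-0.1, 0.4, -1.3]
opening: 0.0239
gripper_force: 30.0
```

send_rows([
  [[0, 0, 0, 0, 0, 0], [0, 0, 0, 0, 0, 0], [0, 0, 0, 0, 0, 0], [0, 0, 0, 0, 0, 0], [0, 0, 0, 0, 0, 0], [0, 0, 0, 0, 0, 0]],
], fingers=0.7)

```text
clock: 21.9
tool_pos: [0.4563, -0.2786, 0.0896]
orientation: [-180.0, 0.0, 164.9]
force: [-0.4, 0.6, -0.2]
opening: 0.0579
gripper_force: 0.0
```

send_rows([
  [[0, 0, -2, 0, 0, 0], [0, 0, -5, 0, 0, 0], [0, 0, -8, 0, 0, 0], [0, 0, -10, 0, 0, 0], [0, 0, -10, 0, 0, 0], [0, 0, -10, 0, 0, 0]],
])

```text
clock: 22.4
tool_pos: [0.4569, -0.2786, 0.1907]
orientation: [-180.0, 0.2, 164.9]
force: [0.6, -0.2, -0.9]
opening: 0.0616
gripper_force: 0.0
```

```bash
cat > tilt.py <<'E'
from h import *
from plant import ctrl
import sys
# regrasp: tool leaning outward by al about closing axis (yaw 75.6); back = retreat along -tool z
al,back,gh=[float(v) for v in sys.argv[1:4]]
Y=np.array([np.cos(np.radians(75.6)),np.sin(np.radians(75.6)),0]);hx=np.array([np.cos(np.radians(165.6)),np.sin(np.radians(165.6)),0])
z=np.sin(np.radians(al))*hx-np.cos(np.radians(al))*np.array([0,0,1.]);Rt=R.from_matrix(np.c_[np.cross(Y,z),Y,z])
g=np.array([.4562,-.2786,.012+gh]);pos=g+z*(.019-back)
o=ctrl.get_obs();print(round(o["clock"],2),np.round(o["tool_pos"],4),np.round(o["orientation"],1),np.round(o["joint_pos"],1));print(pos.round(4),delta(o,pos,Rt))
E
python3 tilt.py 35 .09 .095; python3 torch.py
```

```text
22.4 [ 0.4569 -0.2786  0.1907] [-180.     0.2  164.9] [-10.3   8.9 -20.1   0.  -60.8 -94.8]
[ 0.4956 -0.2887  0.1652] [-3.990e+00  3.000e-02  2.570e+00  1.900e-01  3.519e+01 -7.000e-01]
w 416 off px 0.12 0.25 width 27.5 px/m [-391. -934.]
top 65 off px -0.12 -0.39 width 12.2 px/m [-378.  -68.]
side 78 off px -0.68 -0.86 width 5.1 px/m [-335.   -1.]
w_now 528 off px 0.38 0.09 width 27.2 px/m [ -285. -1130.]
[ 0.45763829 -0.27768614] [np.float64(0.2), np.float64(-1.0), np.float64(-2.6), np.float64(0.1)]
```

send_rows([
  [[-0.8, 0, 0, 0, 6, 0], [-1.6, 0, 0, 0, 12, 0], [-2.4, 0, 0, 0, 18, 0], [-3.2, 0, 0.5, 0, 24, -0.3], [-4, 0, 1.2, 0, 30, -0.7], [-4, 0, 2, 0.2, 35.2, -0.7], [-4, 0, 2.5, 0.2, 35.2, -0.7], [-4, 0, 2.5, 0.2, 35.2, -0.7]],
])

```text
clock: 23.12
tool_pos: [0.4938, -0.2883, 0.159]
orientation: [180.0, -35.7, 165.6]
force: [-0.6, -0.6, -0.1]
opening: 0.0612
gripper_force: 0.0
```

```bash
python3 tilt.py 35 0 .095
```

```text
23.12 [ 0.4938 -0.2883  0.159 ] [180.  -35.7 165.6] [-11.8  36.    8.5  -1.6 -98.1 -92.4]
[ 0.4456 -0.2759  0.0914] [ 0.1   0.    8.39  0.01 -0.69 -0.01]
```

send_rows([
  [[0.1, 0, 1.5, 0, 0, 0], [0.1, 0, 3, 0, 0, 0], [0.1, 0, 4.5, 0, 0, 0], [0.1, 0, 6, 0, 0, 0], [0.1, 0, 7.4, 0, 0, 0], [0.1, 0, 8.2, 0, -0.7, 0], [0.1, 0, 8.3, 0, -0.7, 0], [0.1, 0, 8.3, 0, -0.7, 0]],
])

```text
clock: 23.78
tool_pos: [0.4474, -0.277, 0.0986]
orientation: [-180.0, -34.3, 165.6]
force: [-0.1, -0.5, 0.8]
opening: 0.0615
gripper_force: 0.0
```

```bash
python3 tilt.py 35 0 .095
```

```text
23.78 [ 0.4474 -0.277   0.0986] [-180.   -34.3  165.6] [-11.6  34.5  -2.7  -1.6 -87.2 -92.3]
[ 0.4456 -0.2759  0.0914] [-0.24  0.06  0.7  -0.04  0.66 -0.01]
```

send_rows([
  [[-0.2, 0.05, 0.3, 0, 0.3, 0], [-0.2, 0.05, 0.6, 0, 0.6, 0], [-0.2, 0.05, 0.6, 0, 0.6, 0], [-0.2, 0.05, 0.6, 0, 0.6, 0]],
])

```text
clock: 24.12
tool_pos: [0.4463, -0.276, 0.091]
orientation: [-180.0, -35.1, 165.6]
force: [-0.2, 0.8, -0.3]
opening: 0.0614
gripper_force: 0.0
```

send_rows([
  [[0, 0, 0, 0, 0, 0], [0, 0, 0, 0, 0, 0], [0, 0, 0, 0, 0, 0], [0, 0, 0, 0, 0, 0], [0, 0, 0, 0, 0, 0], [0, 0, 0, 0, 0, 0], [0, 0, 0, 0, 0, 0]],
], fingers=0)

```text
clock: 24.7
tool_pos: [0.4462, -0.276, 0.0911]
orientation: [-180.0, -35.1, 165.6]
force: [-0.5, 1.1, 0.1]
opening: 0.0236
gripper_force: 30.0
```

```bash
python3 tilt.py 35 0 .095
python3 - <<'E'
from h import *
from plant import ctrl
o=ctrl.get_obs();R0=R.from_euler("xyz",o["orientation"],degrees=True)
print("grasp pt",(o["tool_pos"]-R0.apply([0,0,.019])).round(4),"world up in tool axes",R0.inv().apply([0,0,1.]).round(3))
E
```

```text
24.7 [ 0.4462 -0.276   0.0911] [-180.   -35.1  165.6] [-11.5  35.3  -2.7  -1.6 -87.1 -92.3]
[ 0.4456 -0.2759  0.0914] [ 0.06 -0.    0.01 -0.03 -0.09 -0.01]
grasp pt [ 0.4568 -0.2787  0.1067] world up in tool axes [ 0.575 -0.    -0.818]
```

send_rows([
  [[0.17, 0, -0.25, 0, 0, 0], [0.58, 0, -0.82, 0, 0, 0], [1.15, 0, -1.64, 0, 0, 0], [1.73, 0, -2.45, 0, 0, 0], [2.6, 0, -3.68, 0, 0, 0], [3.45, 0, -4.91, 0, 0, 0], [4.6, 0, -6.54, 0, 0, 0], [5.75, 0, -8.18, 0, 0, 0]],
])

```text
clock: 25.37
tool_pos: [0.4461, -0.2759, 0.1929]
orientation: [-180.0, -35.1, 165.6]
force: [0.2, -0.4, -1.7]
opening: 0.0237
gripper_force: 30.0
```

send_rows([
  [[1.7, 0, -2.5, 0, 0, 0], [3.45, 0, -4.91, 0, 0, 0], [5.2, 0, -7.4, 0, 0, 0], [6.9, 0, -9.8, 0, 0, 0], [6.9, 0, -9.8, 0, 0, 0], [6.9, 0, -9.8, 0, 0, 0]],
])

```text
clock: 25.87
tool_pos: [0.4465, -0.276, 0.3137]
orientation: [-180.0, -34.8, 165.6]
force: [0.0, 0.2, -3.3]
opening: 0.0238
gripper_force: 30.0
```

```bash
cat > fin2.py <<'E'
from h import *
from plant import ctrl
import sys
dist=float(sys.argv[1])
Rg=R.from_euler("xyz",[180,-35.1,165.6],degrees=True);lt=Rg.inv().apply(np.array([.4563,-.2786,.012])-[.4462,-.276,.0911])
m=np.array([.6274,.0187,.1207]);y,t=np.radians([-14.4,42.4])
Q=R.from_rotvec(-t*np.array([-np.sin(y),np.cos(y),0]))   # tips torch-up toward vise -x
ax=Q.apply([0,0,1.]);Rt=Q*Rg;pos=m+dist*ax-Rt.apply(lt)
o=ctrl.get_obs();R0=R.from_euler("xyz",o["orientation"],degrees=True)
print(round(o["clock"],2),np.round(o["tool_pos"],4),np.round(o["orientation"],1),np.round(o["joint_pos"],1))
tz=R0.apply(Rg.inv().apply([0,0,1.]));lens=o["tool_pos"]+R0.apply(lt);r=lens-m
print("ax",ax.round(3),"target",pos.round(4),"row",delta(o,pos,Rt));print("lens",lens.round(4),"axis err",np.degrees(np.arccos(tz@ax)).round(2),"along",(r@ax).round(4),"off axis",np.linalg.norm(r-ax*(r@ax)).round(4))
E
python3 fin2.py .15
```

```text
25.87 [ 0.4465 -0.276   0.3137] [-180.   -34.8  165.6] [ -11.5   25.5   11.6   -1.7 -110.8  -93. ]
ax [-0.653  0.168  0.738] target [0.4703 0.059  0.2828] row [ 3.190e+00  3.305e+01  5.950e+00 -2.000e-02 -4.207e+01  1.000e-02]
lens [ 0.457  -0.2787  0.2346] axis err 42.07 along 0.1455 off axis 0.3306
```

send_rows([
  [[0.4, 4, 0.7, 0, -5, 0], [0.8, 8, 1.4, 0, -10, 0], [1.2, 12, 2.1, 0, -15, 0], [1.6, 16, 2.8, 0, -20, 0], [1.9, 20, 3.5, 0, -25, 0], [2.3, 24, 4.3, 0, -31, 0], [2.7, 28, 5, 0, -37, 0], [3, 31, 5.6, 0, -42, 0]],
])

```text
clock: 26.53
tool_pos: [0.4675, 0.0409, 0.2825]
orientation: [179.8, 7.2, 165.6]
force: [-0.0, -0.2, -2.1]
opening: 0.0235
gripper_force: 30.0
```

send_rows([
  [[0, 0, 0, 0, 0, 0], [0, 0, 0, 0, 0, 0], [0, 0, 0, 0, 0, 0]],
])

```text
clock: 26.78
tool_pos: [0.4673, 0.039, 0.2821]
orientation: [-180.0, 6.9, 165.8]
force: [0.2, -0.6, -0.9]
opening: 0.024
gripper_force: 30.0
```

```bash
python3 fin2.py .105
```

```text
26.78 [0.4673 0.039  0.2821] [-180.     6.9  165.8] [  33.4   -5.8  -25.7    5.6  -65.7 -139.7]
ax [-0.653  0.168  0.738] target [0.4997 0.0515 0.2496] row [-2.42  2.01  3.56 -0.03 -0.44  0.15]
lens [0.5261 0.024  0.2303] axis err 0.45 along 0.148 off axis 0.02
```

Reachable now. Move to about 10 cm.

send_rows([
  [[-0.4, 1, 0.3, 0, 0, 0], [-0.8, 2, 1, 0, -0.4, 0.1], [-1.4, 2, 1.8, 0, -0.4, 0.1], [-2, 2, 2.7, 0, -0.4, 0.1], [-2.4, 2, 3.5, 0, -0.4, 0.1], [-2.5, 2, 3.8, 0, -0.4, 0.1], [-2.5, 2, 3.8, 0, -0.4, 0.1], [-2.5, 2, 3.8, 0, -0.4, 0.1]],
])

```text
clock: 27.45
tool_pos: [0.5015, 0.05, 0.2471]
orientation: [-179.9, 7.3, 165.5]
force: [-0.5, 0.6, -1.7]
opening: 0.0235
gripper_force: 30.0
```

send_rows([
  [[0, 0, 0, 0, 0, 0], [0, 0, 0, 0, 0, 0], [0, 0, 0, 0, 0, 0]],
])

```text
clock: 27.7
tool_pos: [0.5016, 0.0507, 0.2481]
orientation: [180.0, 7.4, 165.5]
force: [-0.0, 0.1, -1.4]
opening: 0.0237
gripper_force: 30.0
```

```bash
python3 fin2.py .10
cat > axis.py <<'E'
# check torch axis as held (yellow pixels vs predicted axis) in every view
from h import *
import cv2
from plant import ctrl
o=ctrl.get_obs();R0=R.from_euler("xyz",o["orientation"],degrees=True)
Rg=R.from_euler("xyz",[180,-35.1,165.6],degrees=True);lt=Rg.inv().apply(np.array([.4563,-.2786,.012])-[.4462,-.276,.0911]);at=Rg.inv().apply([0,0,1.])
f=lambda h:o["tool_pos"]+R0.apply(lt+at*h)
for n in("side","top","wrist"):
    s=ctrl.snapshot(n);cv2.imwrite(f"pics/fin_{n}.png",s["img"][:,:,::-1]);A,B=proj(s,f(0)),proj(s,f(.085));l=np.linalg.norm(B-A);u=(B-A)/l;N=np.array([-u[1],u[0]])
    H=cv2.cvtColor(s["img"],cv2.COLOR_RGB2HSV);yy,xx=np.nonzero((H[...,0]>18)&(H[...,0]<34)&(H[...,1]>110))
    P=np.c_[xx,yy]-A;t=P@u;e=P@N;k=(t>-3)&(t<l)&(abs(e)<.3*l)
    print(n,"lens px",A.round(1),"len",l.round(1),k.sum(),(t[k].min().round(1),t[k].max().round(1)) if k.any() else "",np.polyfit(t[k],e[k],1).round(3) if k.sum()>20 else "")
a=[cv2.imread(f"pics/fin_{n}.png") for n in("side","top","wrist")]
o=np.hstack([cv2.resize(a[0][130:250,160:320],(400,300)),cv2.resize(a[1][110:230,190:350],(400,300))])
o2=np.hstack([cv2.resize(a[2],(400,300)),cv2.resize(a[0],(400,300))])
cv2.imwrite("pics/final.png",np.vstack([o,o2]))
E
python3 axis.py
```

```text
27.7 [0.5016 0.0507 0.2481] [180.    7.4 165.5] [  32.4   -1.1  -26.1    6.2  -60.1 -139.7]
ax [-0.653  0.168  0.738] target [0.503  0.0507 0.2459] row [-0.11  0.03  0.23  0.02  0.06 -0.08]
lens [0.5607 0.0355 0.1968] axis err 0.06 along 0.1025 off axis 0.0006
side lens px [253.3 181. ] len 27.0 84 (np.float64(-3.0), np.float64(7.6)) [ 0.581 -0.253]
top lens px [249.2 186.2] len 21.0 25 (np.float64(-3.0), np.float64(1.0)) [-1.454 -4.451]
wrist lens px [253.3 272. ] len 8.0 0
```

View pics/final.png

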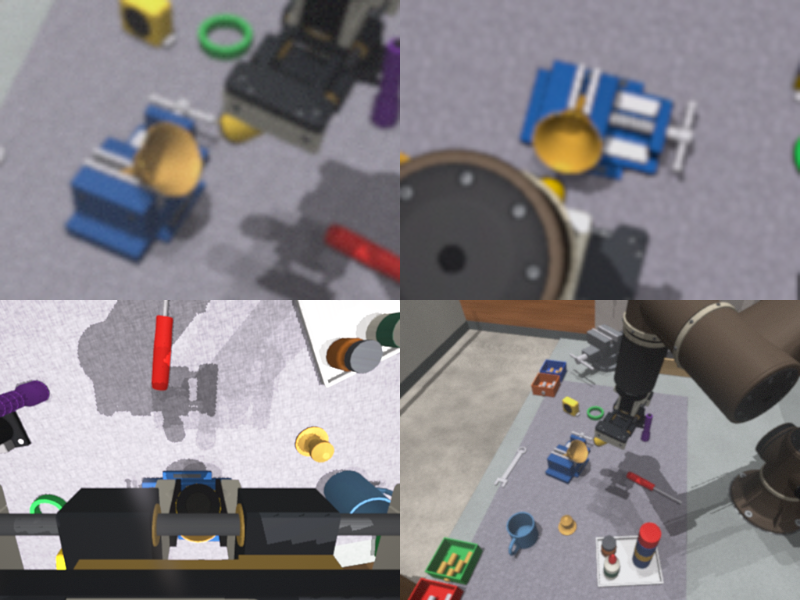

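The final views show the torch head at side (253,181) and top (250,186), as predicted, facing the bell's mouth. The bell and the rest of the bench are unmoved, and the can is upright in the tray. Handing in.

```bash
python3 -c "
from plant import ctrl
print(ctrl.close_job())"
```

```text
the job is handed in; nothing more can be done
None
```

The job is handed in, result not reported: the can stands upright in the tray, and the torch is held still with its lens about 10 cm off the bell's mouth and its beam along the axis (bell tilt fitted at about 42°, uncertain by 1–2°); I set it back in its cradle once to regrasp it, because the first grip could not reach that pose.

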